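Lay out the pressing forms on their clay slabs

ROBOT

A 6-joint arm with a two-finger parallel gripper is mounted at the origin on a cart in front of the work surface, level with it; the furniture and walls round the work are solid. World frame = base frame: x ahead of the robot, y to its left, z up, the work surface at z = 0. Lengths are in m, angles in rad, forces in N, time in s.
With the tool pointing down it reaches from about 0.425 to 0.95 m from the base axis. Payload 3.5 kg.
Tool frame: the origin (TCP) lies midway between the tips of the shut fingers; the grasp point (between the pads) lies 19 mm behind it; z points along the fingers, y is the line along which they close (so a half turn about z gives the same grasp; the last joint's range is limited). The gripper opens to 85 mm and grips with 20 to 120 N. Pads are 22 mm wide; open, the fingers measure 114 mm over their backs; the gripper's body (76 mm by 85 mm) begins 54 mm behind the grasp point. The pads swing forward as they close: fully open they stand 13 mm farther back than shut.
Start: joints at [-1.296, 0.286, 1.577, -0, 1.279, -0.15], TCP at [0.278, -0.615, 0.231] pointing down, gripper open.
Joint ranges: [-2.77, 2.77], [-0.9, 2.22], [0.21, 2.48], [-1.53, 4.67], [0.24, 2.81], [-2.84, 2.84]. Speed limits (rad/s): [2.79, 2.79, 3.14, 3.14, 3.14, 3.14].

INTERFACE

Orientations are given as a 3x3 rotation matrix whose columns are the frame's x, y, z axes.
In Python, from cell import bot, cams gives the robot as it stands.
- The arm moves only by the tool apply_moves, never from a script. Its argument "deltas" is a list of rows, each an object with "delta_pos": the shift along the world's x, y, z in m, a list of three; "yaw": the turn about the world's z in degrees. A call has 1 to 12 rows; each row shifts and turns the commanded pose from where the row before left it; what a row does not reach is not made up. A row lasts 1/12 s, in which the tool goes at most 41.7 mm and 7.16 degrees, less where a joint would pass 70% of its speed; a pose out of reach is approached as far as the arm can. A call is refused whole if a number of a shift passes 0.0417 or a number of a turn 7.16, either way. A call with a gripper value outside its range is refused whole. "jaw" is the opening in per cent of the stroke, from 0 (shut) to 100 (fully open), set as the call begins (left out, the last holds). The fingers move at their own pace and stop on an object; "grip_force" is the grip in N (left out, the last holds). Time passes only in rows, so rows that do not move let the fingers close. It gives the time, the measured TCP pose, the force, the opening and the grip force at its end, in the units of the state.
- bot.sense(): the state, without advancing time (a new reading comes with each control period).
- cams.camera(name): name is "scene" or "side" or "wrist"; returns a dict with "color" (480x640x3 uint8, red, green, blue), "fovy" (degrees; the focal length in pixels is half the picture's height over the tangent of half this angle, whatever the lens; pixels are square), "cx", "cy" (the principal point, pixels), "dist_coeffs" ([k1, k2, p1, p2, k3] as OpenCV has them; the pictures are not rectified), "R" (3x3) and "t" (3): a world point X has camera coordinates R X + t. Camera axes: x right, y down, z forward; pixel columns grow to the right and rows downward; lengths in m; the calibration is good to about 2 mm. A picture is of the moment at which its call begins. There is no depth.
- bot.job_done(): hands the job in; it is judged then, once.
The state is a dict: "clock": time; "joint_pos": joint angles; "qd": joint speeds; "tau": joint torques, N m; "tool_pos": TCP position; "eef_rot": TCP orientation; "wrist_force": force on the tool from outside, world axes, zero at the start; "moment": the same for the moment, N m; "grip_width": finger opening in m; "gripper_force": force on a finger pad.
Only numpy, scipy, OpenCV 4.12 (cv2) and the standard library are available. Lean on these libraries where they do the work, as an engineer would, in place of code of your own. Each camera call takes 0.05 s, during which the arm holds its last target. There are 200 camera calls.

TASK

The clay slabs are ready for pressing: take the stack of wooden forms apart and lay each form flat on the clay slab of its own shape, in the middle and squared up with it so that an even border of clay shows all round. Set them down gently, without dropping them, so that no slab is dented, let go of them all, and leave the glaze jar and the tumbler standing where they are.

Things in the scene. Friction and masses are not known exactly. Their poses are not given: they have to be found in the camera images.
- rect_mid (a point): rectangular wooden pressing form, a plain yellowish wood block with drilled dark hole(s) on top, 104 x 62 mm, 26 mm thick, sides upright, lying flat, starts at the bottom of the stack (all four forms are piled flat on each other, each wider than the one above; the stack stands on the bench). This point is its centre, half-way up (13 mm above its underside); x runs along its length, y across it, z up.
- oval_mid (a point): oval (straight sides, half-round ends) wooden pressing form, a plain yellowish wood block with drilled dark hole(s) on top, 84 x 54 mm, 26 mm thick, sides upright, lying flat, starts at the third from the top (all four forms are piled flat on each other, each wider than the one above; the stack stands on the bench). This point is its centre, half-way up (13 mm above its underside); x runs along its length, y across it, z up.
- square_mid (a point): square wooden pressing form, a plain yellowish wood block with drilled dark hole(s) on top, 46 x 46 mm, 26 mm thick, sides upright, lying flat, starts at the second from the top (all four forms are piled flat on each other, each wider than the one above; the stack stands on the bench). This point is its centre, half-way up (13 mm above its underside); x and y are square to its sides, z up.
- round_mid (a point): round wooden pressing form, a plain yellowish wood block with drilled dark hole(s) on top, 36 mm across, 26 mm thick, sides upright, lying flat, starts at the top of the stack (all four forms are piled flat on each other, each wider than the one above; the stack stands on the bench). This point is its centre, half-way up (13 mm above its underside); x lies level in no special direction, z up.
- rect_slab: rectangular slab of brown leather-hard clay, 130 x 88 mm, 9 mm thick, fixed flat on the bench: 13 mm larger all round than the rectangular form. Origin at the centre of its underside, on the bench; x runs along its length, y across it, z up.
- oval_slab: oval (straight sides, half-round ends) slab of brown leather-hard clay, 110 x 80 mm, 9 mm thick, fixed flat on the bench: 13 mm larger all round than the oval form. Origin at the centre of its underside, on the bench; x runs along its length, y across it, z up.
- square_slab: square slab of brown leather-hard clay, 72 x 72 mm, 9 mm thick, fixed flat on the bench: 13 mm larger all round than the square form. Origin at the centre of its underside, on the bench; x and y are square to its sides, z up.
- round_slab: round slab of brown leather-hard clay, 62 mm across, 9 mm thick, fixed flat on the bench: 13 mm larger all round than the round form. Origin at the centre of its underside, on the bench; x lies level in no special direction, z up.
- glaze_jar: bystander: glaze jar with a black lid, 58 mm across, 73 mm high. Origin at the centre of its foot, z up. It stands just left (+y) of a fixed green stamp press (x 0.61 and more, y -0.13 to 0.01, 0.24 m high; its lever ball overhangs at x 0.57 to 0.60, y -0.12 to -0.09, z 0.35 to 0.39): swing past the press close to the robot.
- tumbler: bystander: clay tumbler with straight sides, 67 mm across, 89 mm high, standing alone behind the work. Origin at the centre of its foot, z up.

How it is judged:
At the end, for the whole second after the job is handed in: Each form lies flat and still on the slab of its own shape, centres within 10 mm, turned at most 0.15 rad from the slab (half turns equal; quarter turns for the square; the round at will), tilt under 0.06 rad; jar and tumbler upright (tilt under 0.1 rad) within 15 mm of their start (horizontal distance between rect_mid and rect_slab below 0.01 m and z of rect_mid in the frame of rect_slab between 0.018 and 0.026 m and angle between each of rect_mid, oval_mid, square_mid, round_mid's own z axis and vertical below 0.06 rad and linear speed of each of rect_form, oval_form, square_form, round_form below 0.01 m/s and angle between the x axis of rect_mid and the x axis of rect_slab, either way round below 0.15 rad and horizontal distance between oval_mid and oval_slab below 0.01 m and z of oval_mid in the frame of oval_slab between 0.018 and 0.026 m and angle between the x axis of oval_mid and the x axis of oval_slab, either way round below 0.15 rad and horizontal distance between square_mid and square_slab below 0.01 m and z of square_mid in the frame of square_slab between 0.018 and 0.026 m and (angle between the x axis of square_mid and the x axis of square_slab, either way round below 0.15 rad or angle between the x axis of square_mid and the y axis of square_slab, either way round below 0.15 rad) and horizontal distance between round_mid and round_slab below 0.01 m and z of round_mid in the frame of round_slab between 0.018 and 0.026 m and distance of each of glaze_jar, tumbler from where it was at the start of the episode below 0.015 m and angle between each of glaze_jar, tumbler's own z axis and vertical below 0.1 rad); the robot touches nothing.
It fails at once if a slab is dented: something presses or falls on it with more than 40 N (contact force between any of rect_slab, oval_slab, square_slab, round_slab and anything else above 40 N).
It fails at once if a form is dropped: it is moving faster than 0.65 m/s (a fall of over about 20 mm) with its centre less than 55 mm above the bench ((height (world z) of rect_mid below 0.055 m and linear speed of rect_form above 0.65 m/s) or (height (world z) of oval_mid below 0.055 m and linear speed of oval_form above 0.65 m/s) or (height (world z) of square_mid below 0.055 m and linear speed of square_form above 0.65 m/s) or (height (world z) of round_mid below 0.055 m and linear speed of round_form above 0.65 m/s)).
It fails at once if the glaze jar is pushed more than 20 mm or tipped (distance of glaze_jar from where it was at the start of the episode above 0.02 m or angle between glaze_jar's own z axis and vertical above 0.3 rad).
It fails at once if the tumbler is pushed more than 20 mm or tipped (distance of tumbler from where it was at the start of the episode above 0.02 m or angle between tumbler's own z axis and vertical above 0.3 rad).
It also fails if it takes over 115 s, if anything falls off the work surface, if the arm or the gripper's body presses on something with over 40 N, if the wrist force passes 120 N, or if a joint passes its speed limit or range.

## Working session

There is one attempt and no reset: what is moved stays moved. The work goes in short steps, Python scripts to look and compute and a tool call to move; the robot and the scene stay as the last step left them, time stands still between calls to the robot, and variables do not carry over. Pictures are saved under pics/ and viewed, at most 17 in all, crops included, and the job is handed in when it is done.

Besides the shell and the picture viewer there is one more tool, called by a JSON object that holds its "name" and its "arguments". apply_moves: Moves the arm, as the interface text tells. Its arguments: {"type":"object","properties":{"deltas":{"type":"array"},"jaw":{"type":"number"},"grip_force":{"type":"number"}},"required":["deltas"]}

```bash
mkdir -p pics; ls
python3 - <<'E'
from cell import bot,cams
import cv2
s=bot.sense();print(s)
for n in("scene","side"):
    c=cams.camera(n);cv2.imwrite(f"pics/{n}0.png",c["color"][...,::-1]);print(n,c["fovy"],c["cx"],c["cy"],c["dist_coeffs"],c["R"],c["t"])
E
```

```text
pics
{'clock': 0.0, 'joint_pos': array([-1.29601649e+00,  2.87190167e-01,  1.57820825e+00,  1.12593006e-06,
        1.27856527e+00, -1.49995277e-01]), 'qd': array([ 0.00084015,  0.00107248, -0.00030517, -0.00152849, -0.0002248 ,
       -0.00047626]), 'tau': array([-1.45346425e-03, -4.05988276e+01, -2.92625874e+01, -2.70280798e-04,
        5.82113615e-03,  3.81891979e-06]), 'tool_pos': array([ 0.27802667, -0.61435568,  0.22991391]), 'eef_rot': array([[ 9.11131685e-01,  4.12114839e-01, -6.42305944e-04],
       [ 4.12115186e-01, -9.11128895e-01,  2.28237390e-03],
       [ 3.55376646e-04, -2.34424721e-03, -9.99997189e-01]]), 'wrist_force': array([-0.45079818, -0.54937425, -0.39377347]), 'moment': array([-0.02080391, -0.00068008,  0.02138358]), 'gripper_force': 0.0, 'grip_width': 0.08566976773317976}
scene 49.853181242839746 322.62524964553324 245.0367874257674 [-0.02269785  0.          0.          0.          0.        ] [[-0.85164204 -0.52406161  0.00807933]
 [-0.24809457  0.38949912 -0.88698338]
 [ 0.46168704 -0.75739677 -0.46173066]] [0.43802835 0.19955938 0.87189392]
side 45.48366455753963 317.80269110231706 237.5023857017851 [-0.08355264  0.          0.          0.          0.        ] [[ 0.99758812 -0.06924678  0.00477736]
 [-0.04135855 -0.64827483 -0.76028232]
 [ 0.05574415  0.75825103 -0.64957522]] [-0.52654351  0.09716597  1.15733886]
```

View pics/scene0.png

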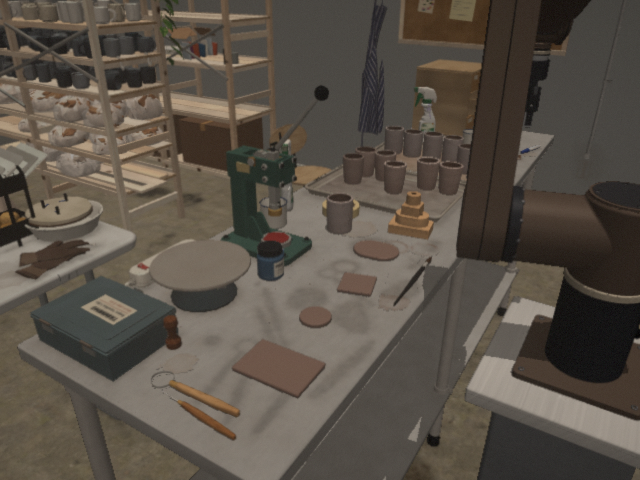

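View pics/side0.png

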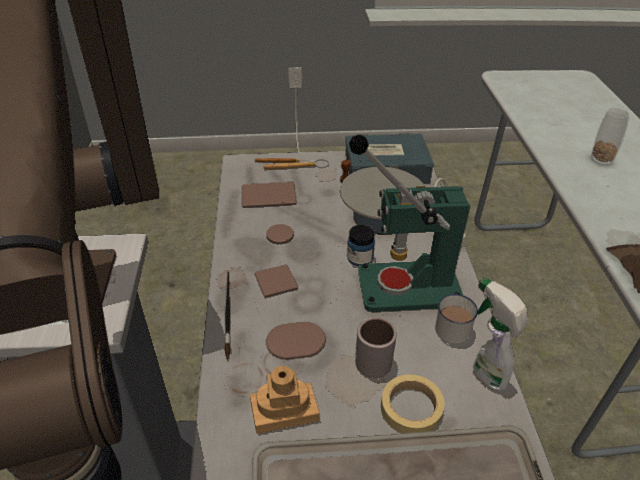

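The scene view shows the stack near (411,215) and the slabs near (278,366), (315,317), (357,284) and (376,250). The side view has the stack near (284,400) and the slabs at (268,194), (280,234), (276,280) and (296,340). I'll segment the slabs and enlarge the stack.

```bash
cat > h.py <<'E'
import numpy as np,cv2
from cell import bot,cams
def K(c):
    f=240/np.tan(np.radians(c["fovy"])/2); return np.array([[f,0,c["cx"]],[0,f,c["cy"]],[0,0,1]])
def px2w(c,p,z):
    p=np.asarray(p,float).reshape(-1,1,2)
    u=cv2.undistortPoints(p,K(c),np.array(c["dist_coeffs"])).reshape(-1,2)
    d=np.c_[u,np.ones(len(u))]@c["R"]; o=-c["R"].T@c["t"]
    return (o+d*((z-o[2])/d[:,2])[:,None])[:,:2]
def w2px(c,P):
    return cv2.projectPoints(np.asarray(P,float).reshape(-1,1,3),cv2.Rodrigues(np.array(c["R"]))[0],np.array(c["t"]),K(c),np.array(c["dist_coeffs"]))[0].reshape(-1,2)
def blob(c,seed,tol,z):
    im=cv2.GaussianBlur(c["color"],(3,3),0); m=np.zeros((482,642),np.uint8)
    cv2.floodFill(im,m,seed,0,(tol,)*3,(tol,)*3,cv2.FLOODFILL_MASK_ONLY|cv2.FLOODFILL_FIXED_RANGE|(255<<8))
    k=max(cv2.findContours(m[1:-1,1:-1],cv2.RETR_EXTERNAL,cv2.CHAIN_APPROX_NONE)[0],key=len)
    w=px2w(c,k,z).astype(np.float32); r=cv2.minAreaRect(w*1000)
    M=cv2.moments((w*1e4).astype(np.int32)); 
    return r,(M["m10"]/M["m00"]/1e4,M["m01"]/M["m00"]/1e4)
E
python3 - <<'E'
from h import *
S={"scene":dict(rect=(278,366),round=(315,317),square=(357,284),oval=(376,250)),"side":dict(rect=(268,194),round=(280,234),square=(276,280),oval=(296,340))}
for n in S:
    c=cams.camera(n)
    for k,p in S[n].items():
        r,m=blob(c,p,22,.009); print(n,k,np.round(r[0],1),np.round(r[1],1),round(r[2],1),np.round(m,4))
    x,y=(381,181) if n=="scene" else(240,355)
    cv2.imwrite(f"pics/{n}c.png",cv2.resize(c["color"][y:y+80,x-5:x+85,::-1],None,fx=7,fy=7,interpolation=cv2.INTER_CUBIC))
E
```

```text
scene rect [427.7 288. ] [100.1 142.8] 89.4 [0.428  0.2849]
scene round [456.5 101.2] [ 86.2 124.4] 35.1 [0.4576 0.1183]
scene square [436.5  -6.6] [75.9 99.7] 16.7 [ 0.436  -0.0067]
scene oval [ 471.4 -165.9] [115.3 104.7] 9.1 [ 0.4731 -0.1708]
side rect [427.4 276.6] [132.5  96.5] 1.6 [0.4275 0.2796]
side round [451.3 128.2] [58.9 60.3] 86.4 [0.4511 0.1285]
side square [440.2 -18.4] [75.4 72.5] 15.2 [ 0.4395 -0.0189]
side oval [ 475.4 -175.8] [111.5  79. ] 5.2 [ 0.4742 -0.176 ]
```

View pics/sidec.png

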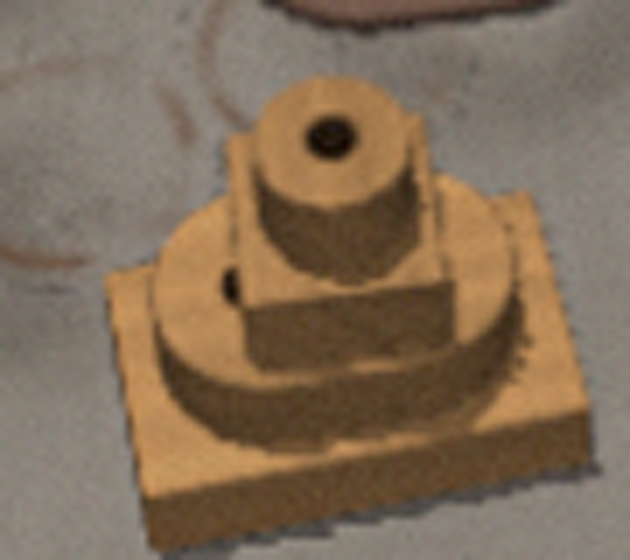

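View pics/scenec.png

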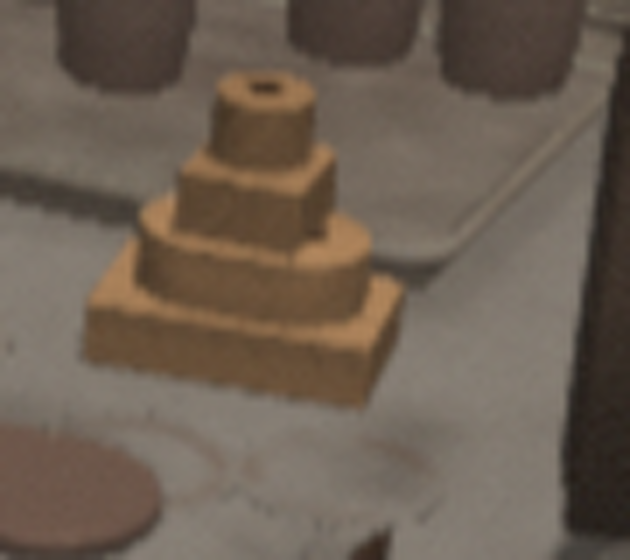

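Both crops show the stack with the round form on top. In the side crop the round top centre is at (334,141), and the square's top corners are at (232,138), (243,303), (448,282) and (420,118). The rect's top corners are at (108,275), (150,497), (590,408) and (527,193).

Run:
```python
from h import *
c=cams.camera("side")
f=lambda P:(np.array(P,float)+.5)/7-.5+np.array([235,355])
def rep(n,P,z):
    w=px2w(c,f(P),z);print(n,np.round(w,4).tolist(),np.round(w.mean(0),4)); return w
rep("round",[(255,141),(413,141),(334,75),(334,208)],.104)
w=rep("sq",[(243,303),(448,282),(420,118),(232,138)],.078);print([np.degrees(np.arctan2(*(w[b]-w[a])[::-1])) for a,b in((0,1),(1,2),(3,2),(0,3))])
w=rep("rect",[(150,497),(590,408),(527,193),(108,275)],.026);print([np.degrees(np.arctan2(*(w[b]-w[a])[::-1])) for a,b in((0,1),(1,2),(3,2),(0,3))])
rep("oval",[(155,285),(515,250)],.052)
d=cams.camera("scene"); g=lambda P:(np.array(P,float)+.5)/7-.5+np.array([376,181])
print(px2w(d,g([(265,88)]),.104), px2w(d,g([(225,320)]),.026))
s=bot.sense();w=cams.camera("wrist");print(w["fovy"],w["cx"],w["cy"],w["dist_coeffs"],"cam in tool",s["eef_rot"].T@(-w["R"].T@w["t"]-s["tool_pos"]),w["R"]@s["eef_rot"])
```

```text
round [[0.4333, -0.3228], [0.4677, -0.3249], [0.4509, -0.3061], [0.4501, -0.3413]] [ 0.4505 -0.3238]
sq [[0.4291, -0.3466], [0.474, -0.344], [0.4696, -0.2998], [0.427, -0.3027]] [ 0.4499 -0.3233]
[np.float64(3.2981029474847166), np.float64(95.65819688959158), np.float64(3.816497177563314), np.float64(92.7941707063418)]
rect [[0.4054, -0.3615], [0.5054, -0.3449], [0.4946, -0.2851], [0.3951, -0.302]] [ 0.4501 -0.3234]
[np.float64(9.458998310778037), np.float64(100.29329195007074), np.float64(9.646452463179791), np.float64(99.8600425378096)]
oval [[0.408, -0.3231], [0.49, -0.3188]] [ 0.449 -0.321]
[[ 0.44837519 -0.31841212]] [[ 0.44430895 -0.28997122]]
67.3488608467545 323.1198392691804 240.4739901636309 [-0.02998023  0.          0.          0.          0.        ] cam in tool [ 7.08334755e-02  9.64320059e-05 -1.42794694e-01] [[ 6.51480054e-04  9.99999780e-01  1.22630953e-04]
 [-9.59294049e-01  6.59593092e-04 -2.82408380e-01]
 [-2.82408399e-01  6.63442831e-05  9.59294268e-01]]
```

{"name": "apply_moves", "arguments": {"deltas": [{"delta_pos": [0.0172,0.0291,0],"yaw": -2.0},{"delta_pos": [0.0172,0.0291,0],"yaw": -2.0},{"delta_pos": [0.0172,0.0291,0],"yaw": -2.0},{"delta_pos": [0.0172,0.0291,0],"yaw": -2.0},{"delta_pos": [0.0172,0.0291,0],"yaw": -2.0},{"delta_pos": [0.0172,0.0291,0],"yaw": -2.0},{"delta_pos": [0.0172,0.0291,0],"yaw": -2.0},{"delta_pos": [0.0172,0.0291,0],"yaw": -2.0},{"delta_pos": [0.0172,0.0291,0],"yaw": -2.0},{"delta_pos": [0.0172,0.0291,0],"yaw": -2.0},{"delta_pos": [0,0,0],"yaw": 0},{"delta_pos": [0,0,0],"yaw": 0}], "jaw": 100, "grip_force": 40}}

```text
clock: 1.35
tool_pos: [0.4509, -0.3226, 0.2315]
eef_rot: [[0.997, 0.079, 0.0], [0.079, -0.997, -0.001], [0.0, 0.001, -1.0]]
wrist_force: [0.5, -0.3, -0.3]
grip_width: 0.0854
gripper_force: 0.0
```

```bash
cat >> h.py <<'E'
def st():
    s=bot.sense();R=s["eef_rot"];print("t%.2f pos %s yaw %.2f w %.4f gf %.1f wf %s"%(s["clock"],np.round(s["tool_pos"],4),np.degrees(np.arctan2(R[1,0],R[0,0])),s["grip_width"],s["gripper_force"],np.round(s["wrist_force"],1)));return s
E
python3 - <<'E'
from h import *
st();c=cams.camera("wrist");cv2.imwrite("pics/w1.png",c["color"][...,::-1])
E
```

```text
t1.35 pos [ 0.4509 -0.3226  0.2315] yaw 4.55 w 0.0854 gf 0.0 wf [ 0.5 -0.3 -0.3]
```

View pics/w1.png

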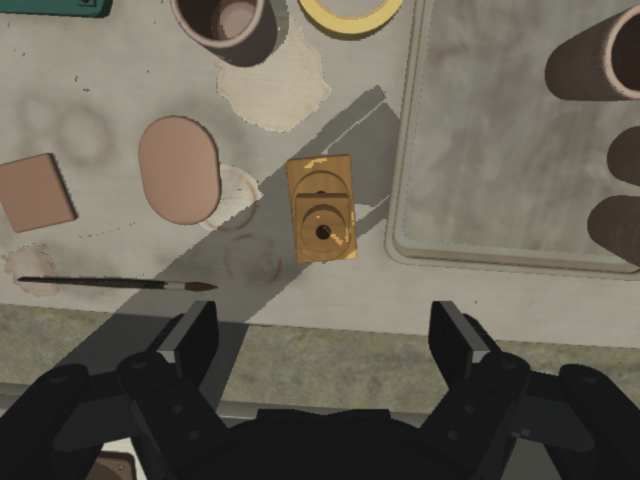

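The wrist view looks down on the stack: round hole at (323,232), oval slab at (179,170), square slab at (36,192) and the tumbler at the top near (222,25).

Run:
```python
from h import *
c=cams.camera("wrist")
for k,p in dict(oval=(180,170),square=(36,192)).items():
  for tol in(14,22,30):
    r,m=blob(c,p,tol,.009); print(k,np.round(r[0],1),np.round(r[1],1),round(r[2],1),np.round(m,4))
print("sqcorn",px2w(c,[(0,163),(52,153),(75,216),(21,231)],.009))
print("round",px2w(c,[(323,232)],.104))
print("rect",px2w(c,[(289,160),(351,154),(356,260),(300,263)],.026))
print("tumbler floor approx",px2w(c,[(235,55)],.0))
x,y=275,140
cv2.imwrite("pics/w1c.png",cv2.resize(c["color"][y:y+135,x:x+100,::-1],None,fx=5,fy=5,interpolation=cv2.INTER_CUBIC)[:600])
```

```text
oval [ 474.7 -175.7] [102.8  74.7] 5.6 [ 0.4746 -0.1759]
oval [ 487.8 -185.8] [103.1 131.9] 45.1 [ 0.4863 -0.1847]
oval [ 461.8 -180.3] [248.4 496.7] 14.8 [ 0.4518 -0.1048]
square [439.9 -17.5] [70.8 69.5] 15.6 [ 0.439  -0.0197]
square [440.3 -17.5] [72.9 71.7] 16.7 [ 0.439 -0.02 ]
square [447.4 -14.3] [92.8 81.6] 12.9 [ 0.44   -0.0197]
sqcorn [[ 0.47028613  0.00772227]
 [ 0.48397296 -0.04848765]
 [ 0.42028287 -0.0650132 ]
 [ 0.39917339 -0.00342513]]
round [[ 0.44864056 -0.32433243]]
rect [[ 0.49560788 -0.28835385]
 [ 0.50571895 -0.34635941]
 [ 0.40073498 -0.36201753]
 [ 0.39299879 -0.30500433]]
tumbler floor approx [[ 0.5876126  -0.22971317]]
```

View pics/w1c.png

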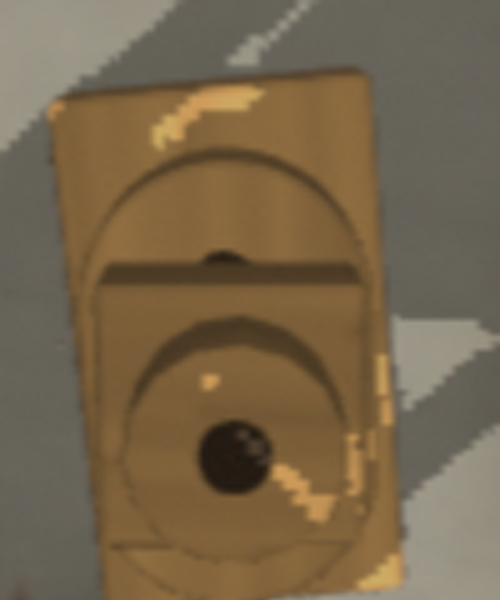

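{"name": "apply_moves", "arguments": {"deltas": [{"delta_pos": [-0.001,-0.001,-0.035],"yaw": 0},{"delta_pos": [0,0,-0.035],"yaw": 0},{"delta_pos": [0,0,-0.035],"yaw": 0},{"delta_pos": [0,0,-0.03],"yaw": 0},{"delta_pos": [0,0,-0.0195],"yaw": 0},{"delta_pos": [0,0,0],"yaw": 0},{"delta_pos": [0,0,0],"yaw": 0}]}}

```text
clock: 2.03
tool_pos: [0.448, -0.3256, 0.0758]
eef_rot: [[0.997, 0.074, -0.002], [0.074, -0.997, 0.002], [-0.002, -0.002, -1.0]]
wrist_force: [0.2, -0.7, -0.7]
grip_width: 0.0854
gripper_force: 0.0
```

{"name": "apply_moves", "arguments": {"deltas": [{"delta_pos": [0,0,0],"yaw": 0},{"delta_pos": [0,0,0],"yaw": 0},{"delta_pos": [0,0,0],"yaw": 0},{"delta_pos": [0,0,0],"yaw": 0},{"delta_pos": [0,0,0],"yaw": 0},{"delta_pos": [0,0,0],"yaw": 0},{"delta_pos": [0,0,0],"yaw": 0},{"delta_pos": [0,0,0],"yaw": 0}], "jaw": 0, "grip_force": 40}}

```text
clock: 2.7
tool_pos: [0.4501, -0.3259, 0.0786]
eef_rot: [[0.997, 0.076, 0.002], [0.076, -0.997, -0.002], [0.002, 0.002, -1.0]]
wrist_force: [-0.7, 0.4, 4.8]
grip_width: 0.0352
gripper_force: 40.4
```

{"name": "apply_moves", "arguments": {"deltas": [{"delta_pos": [0,0,0.01],"yaw": 0},{"delta_pos": [0,0,0.02],"yaw": 0},{"delta_pos": [0,0,0.03],"yaw": 0},{"delta_pos": [0,0,0.03],"yaw": 0},{"delta_pos": [0,0,0.03],"yaw": 0},{"delta_pos": [0,0.02,0.02],"yaw": 0},{"delta_pos": [0,0.035,0],"yaw": 0},{"delta_pos": [0,0.035,0],"yaw": 0},{"delta_pos": [0,0.035,0],"yaw": 0},{"delta_pos": [0,0.035,0],"yaw": 0},{"delta_pos": [0,0.035,0],"yaw": 0},{"delta_pos": [0,0.035,0],"yaw": 0}]}}

```text
clock: 3.7
tool_pos: [0.4485, -0.0932, 0.2169]
eef_rot: [[0.997, 0.075, -0.0], [0.075, -0.997, 0.0], [-0.0, -0.0, -1.0]]
wrist_force: [0.4, 0.7, 0.5]
grip_width: 0.0346
gripper_force: 40.0
```

{"name": "apply_moves", "arguments": {"deltas": [{"delta_pos": [0,0.035,0],"yaw": 0},{"delta_pos": [0,0.035,0],"yaw": 0},{"delta_pos": [0,0.035,0],"yaw": 0},{"delta_pos": [0,0.035,0],"yaw": 0},{"delta_pos": [0,0.035,0],"yaw": 0},{"delta_pos": [0,0.035,0],"yaw": 0},{"delta_pos": [0,0,0],"yaw": 0},{"delta_pos": [0,0,0],"yaw": 0},{"delta_pos": [0,0,0],"yaw": 0}]}}

```text
clock: 4.45
tool_pos: [0.4489, 0.115, 0.2168]
eef_rot: [[0.997, 0.077, -0.0], [0.077, -0.997, -0.0], [-0.0, 0.0, -1.0]]
wrist_force: [-0.6, -1.0, -0.1]
grip_width: 0.0349
gripper_force: 40.1
```

Run:
```python
from h import *
st();c=cams.camera("wrist");cv2.imwrite("pics/w2.png",c["color"][...,::-1])
```

```text
t4.45 pos [0.4489 0.115  0.2168] yaw 4.39 w 0.0349 gf 40.1 wf [-0.6 -1.  -0.1]
```

View pics/w2.png

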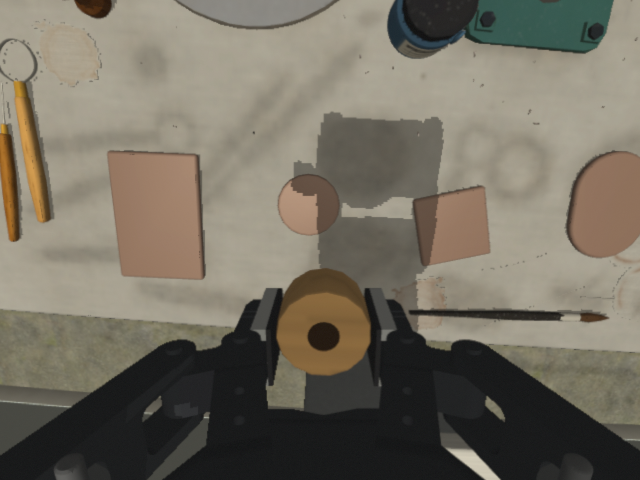

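The wrist view shows the round form held with its hole at (323,336), the round slab centred near (309.5,204.5), and the rect slab's corners at (108,151), (199,154), (203,277) and (121,275).

Run:
```python
from h import *
s=st();c=cams.camera("wrist")
print("held",px2w(c,[(323,336)],s["tool_pos"][2]+.0254))
print("round",px2w(c,[(278,205),(341,205),(310,174),(310,235)],.009).round(4).tolist())
def q(P):
    w=px2w(c,P,.009);print(w.round(4).tolist(),w.mean(0).round(4),[round(float(np.degrees(np.arctan2(*(w[b]-w[a])[::-1]))),1) for a,b in((1,0),(2,3),(0,3),(1,2))])
q([(108,151),(199,154),(203,277),(121,275)]);q([(414,198),(484,186),(490,255),(424,264)])
r,m=blob(c,(150,215),22,.009);print(r,m)
r,m=blob(c,(460,225),22,.009);print(r,m)
x,y=90,130
cv2.imwrite("pics/w2c.png",cv2.resize(c["color"][y:y+170,x:x+260,::-1],None,fx=3,fy=3,interpolation=cv2.INTER_CUBIC))
```

```text
t4.50 pos [0.449  0.1144 0.2168] yaw 4.31 w 0.0347 gf 40.1 wf [ 1.   0.2 -0.2]
held [[0.44866186 0.11395   ]]
round [[0.4498, 0.1586], [0.4545, 0.0966], [0.4824, 0.1291], [0.4215, 0.1251]]
[[0.4902, 0.3235], [0.4934, 0.2358], [0.3674, 0.2342], [0.3628, 0.3212]] [0.4284 0.2787] [92.1, 93.0, -179.0, -179.2]
[[0.467, 0.0257], [0.4841, -0.0412], [0.4143, -0.0617], [0.3994, 0.0052]] [ 0.4412 -0.018 ] [104.4, 102.6, -163.1, -163.6]
((426.18328857421875, 320.26873779296875), (130.9212646484375, 167.6040802001953), 2.060397148132324) (0.42407151797304216, 0.29155656659289136)
((442.0418395996094, -20.19788360595703), (72.43095397949219, 64.41287994384766), 15.957247734069824) (0.44047968342794563, -0.0255388354400605)
```

View pics/w2c.png

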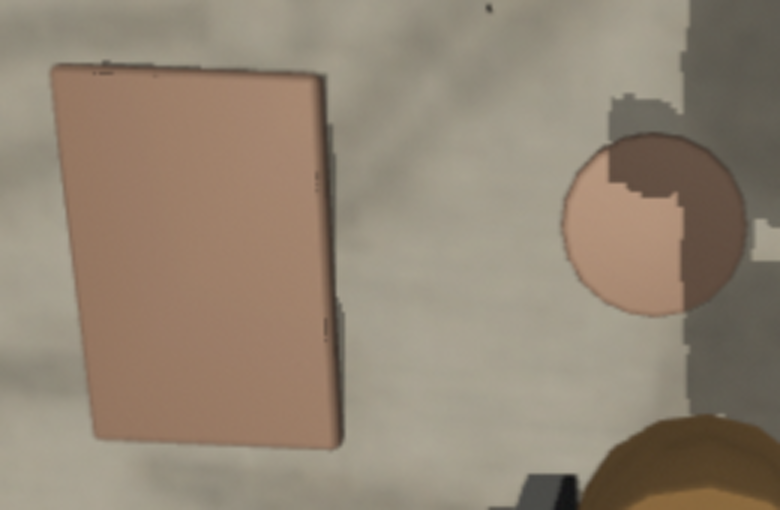

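{"name": "apply_moves", "arguments": {"deltas": [{"delta_pos": [0.003,0.014,-0.035],"yaw": 0},{"delta_pos": [0,0,-0.04],"yaw": 0},{"delta_pos": [0,0,-0.04],"yaw": 0},{"delta_pos": [0,0,-0.035],"yaw": 0},{"delta_pos": [0,0,-0.025],"yaw": 0},{"delta_pos": [0,0,-0.015],"yaw": 0},{"delta_pos": [0,0,-0.007],"yaw": 0},{"delta_pos": [0,0,-0.004],"yaw": 0},{"delta_pos": [0,0,-0.002],"yaw": 0},{"delta_pos": [0,0,0],"yaw": 0},{"delta_pos": [0,0,0],"yaw": 0}]}}

```text
clock: 5.47
tool_pos: [0.4534, 0.1289, 0.0151]
eef_rot: [[0.997, 0.075, 0.003], [0.075, -0.997, 0.0], [0.003, 0.0, -1.0]]
wrist_force: [-0.0, -0.7, -0.1]
grip_width: 0.0346
gripper_force: 40.0
```

{"name": "apply_moves", "arguments": {"deltas": [{"delta_pos": [0,0,-0.001],"yaw": 0},{"delta_pos": [0,0,-0.0005],"yaw": 0},{"delta_pos": [0,0,0],"yaw": 0},{"delta_pos": [0,0,0],"yaw": 0}]}}

```text
clock: 5.8
tool_pos: [0.4524, 0.1291, 0.0126]
eef_rot: [[0.997, 0.076, 0.001], [0.076, -0.997, 0.0], [0.001, 0.0, -1.0]]
wrist_force: [1.0, -0.3, -1.0]
grip_width: 0.0347
gripper_force: 40.0
```

{"name": "apply_moves", "arguments": {"deltas": [{"delta_pos": [0,0,-0.001],"yaw": 0},{"delta_pos": [0,0,-0.001],"yaw": 0},{"delta_pos": [0,0,0],"yaw": 0},{"delta_pos": [0,0,0],"yaw": 0}]}}

```text
clock: 6.13
tool_pos: [0.4521, 0.129, 0.0102]
eef_rot: [[0.997, 0.076, -0.0], [0.076, -0.997, 0.0], [-0.0, -0.0, -1.0]]
wrist_force: [-0.6, 0.2, -0.6]
grip_width: 0.0347
gripper_force: 40.0
```

{"name": "apply_moves", "arguments": {"deltas": [{"delta_pos": [0,0,-0.0005],"yaw": 0},{"delta_pos": [0,0,-0.0005],"yaw": 0},{"delta_pos": [0,0,0],"yaw": 0},{"delta_pos": [0,0,0],"yaw": 0}]}}

```text
clock: 6.47
tool_pos: [0.4523, 0.129, 0.0096]
eef_rot: [[0.997, 0.076, -0.0], [0.076, -0.997, -0.0], [-0.0, 0.0, -1.0]]
wrist_force: [-2.4, 0.6, 4.2]
grip_width: 0.0347
gripper_force: 40.5
```

Contact, with 4 N up. I'll release here and lift once the jaws are open.

{"name": "apply_moves", "arguments": {"deltas": [{"delta_pos": [0,0,0],"yaw": 0},{"delta_pos": [0,0,0],"yaw": 0},{"delta_pos": [0,0,0],"yaw": 0},{"delta_pos": [0,0,0],"yaw": 0},{"delta_pos": [0,0,0],"yaw": 0},{"delta_pos": [0,0,0.01],"yaw": 0},{"delta_pos": [0,0,0.02],"yaw": 0},{"delta_pos": [0,0,0.03],"yaw": 0},{"delta_pos": [0,-0.01,0.035],"yaw": 0},{"delta_pos": [0,-0.02,0.035],"yaw": 0},{"delta_pos": [0,-0.03,0.035],"yaw": 0},{"delta_pos": [0,-0.036,0.03],"yaw": 0}], "jaw": 100}}

```text
clock: 7.47
tool_pos: [0.4525, 0.0397, 0.2012]
eef_rot: [[0.997, 0.078, 0.004], [0.078, -0.997, -0.0], [0.004, 0.001, -1.0]]
wrist_force: [1.4, -0.3, 0.2]
grip_width: 0.0851
gripper_force: 0.0
```

{"name": "apply_moves", "arguments": {"deltas": [{"delta_pos": [0,-0.036,0],"yaw": 0},{"delta_pos": [0,-0.036,0],"yaw": 0},{"delta_pos": [0,-0.036,0],"yaw": 0},{"delta_pos": [0,-0.036,0],"yaw": 0},{"delta_pos": [0,-0.036,0],"yaw": 0},{"delta_pos": [0,-0.036,0],"yaw": 0},{"delta_pos": [0,-0.036,0],"yaw": 0},{"delta_pos": [0,-0.036,0],"yaw": 0},{"delta_pos": [-0.002,-0.036,0],"yaw": 0},{"delta_pos": [0,-0.032,0],"yaw": 0},{"delta_pos": [0,0,0],"yaw": 0},{"delta_pos": [0,0,0],"yaw": 0}]}}

```text
clock: 8.47
tool_pos: [0.4498, -0.3174, 0.1981]
eef_rot: [[0.997, 0.073, 0.0], [0.073, -0.997, 0.0], [0.0, -0.0, -1.0]]
wrist_force: [0.1, 0.1, -0.2]
grip_width: 0.0856
gripper_force: 0.0
```

Run:
```python
from h import *
s=st();c=cams.camera("wrist");d=cams.camera("side")
a=cv2.resize(c["color"][140:275,265:385,::-1],None,fx=4.4,fy=4.4,interpolation=cv2.INTER_CUBIC)[:590]
b=cv2.resize(d["color"][205:265,255:305,::-1],None,fx=5,fy=5,interpolation=cv2.INTER_CUBIC)
o=np.zeros((595,790,3),np.uint8);o[:a.shape[0],:a.shape[1]]=a;o[:300,535:785]=b
cv2.imwrite("pics/w3.png",o)
```

```text
t8.47 pos [ 0.4498 -0.3174  0.1981] yaw 4.18 w 0.0856 gf 0.0 wf [ 0.1  0.1 -0.2]
```

View pics/w3.png

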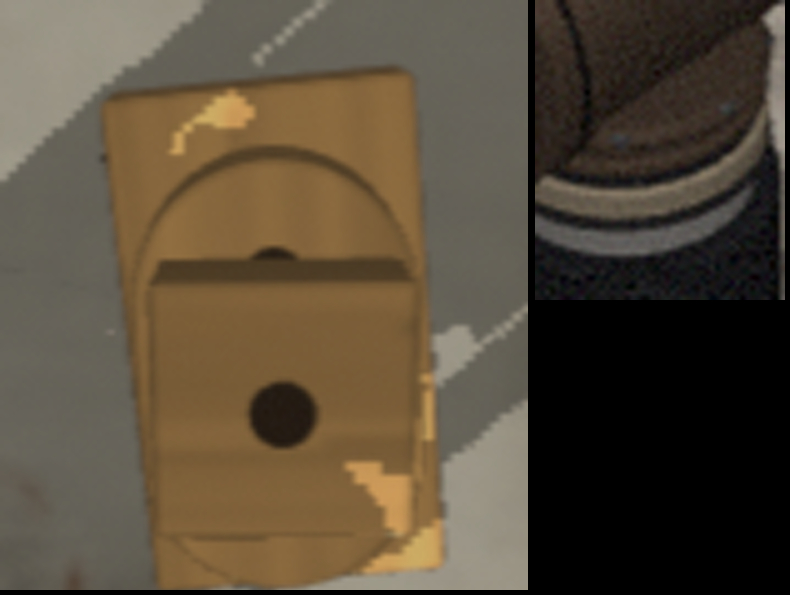

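The crop shows the square with its top corners at about (152,284), (415,281), (410,536) and (156,540) and its hole at (283,414). The arm hides the round slab in the side view.

Run:
```python
from h import *
c=cams.camera("wrist");st()
w=px2w(c,(np.array([(152,284),(415,281),(410,536),(156,540),(283,414)],float)+.5)/4.4-.5+np.array([265,140]),.078)
print(w.round(4).tolist(),w[:4].mean(0),[round(float(np.degrees(np.arctan2(*(w[b]-w[a])[::-1]))),1) for a,b in((1,0),(2,3),(3,0),(2,1))])
```

```text
t8.62 pos [ 0.4501 -0.315   0.1977] yaw 4.39 w 0.0849 gf 0.0 wf [-0.5 -0.9  0. ]
[[0.4702, -0.2965], [0.4741, -0.3404], [0.4289, -0.3442], [0.4247, -0.2998], [0.4493, -0.3202]] [ 0.44947343 -0.32022139] [95.1, 95.4, 4.2, 4.9]
```

{"name": "apply_moves", "arguments": {"deltas": [{"delta_pos": [0,-0.006,-0.03],"yaw": 0.5},{"delta_pos": [0,0,-0.04],"yaw": 0},{"delta_pos": [0,0,-0.035],"yaw": 0},{"delta_pos": [0,0,-0.025],"yaw": 0},{"delta_pos": [0,0,-0.011],"yaw": 0},{"delta_pos": [0,0,0],"yaw": 0},{"delta_pos": [0,0,0],"yaw": 0},{"delta_pos": [0,0,0],"yaw": 0}]}}

```text
clock: 9.28
tool_pos: [0.4517, -0.3229, 0.059]
eef_rot: [[0.996, 0.085, 0.003], [0.085, -0.996, -0.003], [0.003, 0.003, -1.0]]
wrist_force: [-0.9, -0.0, 0.5]
grip_width: 0.0852
gripper_force: 0.0
```

{"name": "apply_moves", "arguments": {"deltas": [{"delta_pos": [0,0,0],"yaw": 0},{"delta_pos": [0,0,0],"yaw": 0},{"delta_pos": [0,0,0],"yaw": 0},{"delta_pos": [0,0,0],"yaw": 0},{"delta_pos": [0,0,0],"yaw": 0},{"delta_pos": [0,0,0],"yaw": 0},{"delta_pos": [0,0,0],"yaw": 0},{"delta_pos": [0,0,0],"yaw": 0}], "jaw": 0}}

```text
clock: 9.95
tool_pos: [0.4509, -0.3229, 0.058]
eef_rot: [[0.996, 0.084, 0.002], [0.084, -0.996, -0.002], [0.001, 0.002, -1.0]]
wrist_force: [-0.4, 0.0, 6.1]
grip_width: 0.0452
gripper_force: 43.7
```

{"name": "apply_moves", "arguments": {"deltas": [{"delta_pos": [0,0,0.01],"yaw": 0},{"delta_pos": [0,0,0.02],"yaw": 0},{"delta_pos": [0,0,0.03],"yaw": 0},{"delta_pos": [0,0,0.03],"yaw": 0},{"delta_pos": [-0.001,0.02,0.03],"yaw": 1},{"delta_pos": [-0.001,0.03,0.02],"yaw": 1},{"delta_pos": [-0.001,0.03,0],"yaw": 1},{"delta_pos": [-0.001,0.03,0],"yaw": 1},{"delta_pos": [-0.001,0.03,0],"yaw": 1},{"delta_pos": [-0.001,0.03,0],"yaw": 1},{"delta_pos": [-0.001,0.03,0],"yaw": 1},{"delta_pos": [-0.001,0.03,0],"yaw": 1}]}}

```text
clock: 10.95
tool_pos: [0.4414, -0.0906, 0.1966]
eef_rot: [[0.975, 0.223, -0.0], [0.223, -0.975, 0.0], [-0.0, -0.0, -1.0]]
wrist_force: [0.8, -0.0, -0.3]
grip_width: 0.0452
gripper_force: 43.0
```

{"name": "apply_moves", "arguments": {"deltas": [{"delta_pos": [-0.001,0.03,0],"yaw": 1},{"delta_pos": [0,0.03,0],"yaw": 1},{"delta_pos": [0,0.015,0],"yaw": 1},{"delta_pos": [0,0,0],"yaw": 0},{"delta_pos": [0,0,0],"yaw": 0},{"delta_pos": [0,0,0],"yaw": 0}]}}

```text
clock: 11.45
tool_pos: [0.4411, -0.0176, 0.1967]
eef_rot: [[0.962, 0.273, -0.0], [0.273, -0.962, -0.0], [-0.0, 0.0, -1.0]]
wrist_force: [0.1, -0.9, -0.9]
grip_width: 0.0452
gripper_force: 43.0
```

Run:
```python
from h import *
s=st();c=cams.camera("wrist");cv2.imwrite("pics/w4.png",c["color"][60:420,80:600,::-1])
```

```text
t11.45 pos [ 0.4411 -0.0176  0.1967] yaw 15.82 w 0.0452 gf 43.0 wf [ 0.1 -0.9 -0.9]
```

View pics/w4.png

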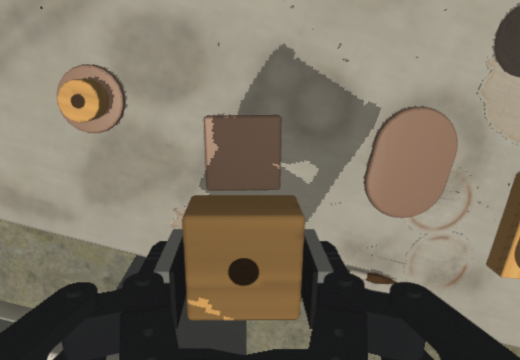

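The crop (offset 80,60) shows the square form held straight with its hole at (244,271). The square slab's corners are at (204,116), (281,115), (281,190) and (205,190). The round form sits on its slab with its hole at (78,101).

Run:
```python
from h import *
s=st();c=cams.camera("wrist");o=np.array([80,60])
print("held",px2w(c,np.array([(244,271.)])+o,s["tool_pos"][2]+.020))
w=px2w(c,np.array([(204,116),(281,115),(281,190),(205,190.)])+o,.009);print(w.round(4).tolist(),w.mean(0),[round(float(np.degrees(np.arctan2(*(w[b]-w[a])[::-1]))),1) for a,b in((1,0),(2,3),(3,0),(2,1))])
print("round form",px2w(c,np.array([(78,101.)])+o,.035))
for p in((0.452,.129),):
  t=np.linspace(0,6.28,40);q=w2px(c,np.c_[p[0]+.031*np.cos(t),p[1]+.031*np.sin(t),0*t+.009])-o;print("slab px ext",q.min(0),q.max(0))
```

```text
t11.50 pos [ 0.4412 -0.0179  0.1967] yaw 15.77 w 0.0455 gf 43.0 wf [-0.2  0.1  0.3]
held [[ 0.43983826 -0.01890729]]
[[0.4649, 0.0255], [0.4849, -0.0416], [0.4165, -0.0631], [0.3966, 0.0074]] [ 0.44071    -0.01796388] [106.5, 105.8, 14.9, 17.5]
round form [[0.45209879 0.12793518]]
slab px ext [55.34739108 62.85417   ] [123.59237426 132.87893531]
```

{"name": "apply_moves", "arguments": {"deltas": [{"delta_pos": [0.001,0.001,-0.03],"yaw": 0},{"delta_pos": [0,0,-0.04],"yaw": 0},{"delta_pos": [0,0,-0.04],"yaw": 0},{"delta_pos": [0,0,-0.035],"yaw": 0},{"delta_pos": [0,0,-0.02],"yaw": 0},{"delta_pos": [0,0,-0.01],"yaw": 0},{"delta_pos": [0,0,-0.003],"yaw": 0},{"delta_pos": [0,0,0],"yaw": 0},{"delta_pos": [0,0,0],"yaw": 0},{"delta_pos": [0,0,0],"yaw": 0}]}}

```text
clock: 12.38
tool_pos: [0.444, -0.0167, 0.0205]
eef_rot: [[0.962, 0.273, 0.004], [0.273, -0.962, -0.001], [0.003, 0.002, -1.0]]
wrist_force: [0.9, 0.8, 0.9]
grip_width: 0.045
gripper_force: 43.0
```

{"name": "apply_moves", "arguments": {"deltas": [{"delta_pos": [0,0,-0.001],"yaw": 0},{"delta_pos": [0,0,-0.001],"yaw": 0},{"delta_pos": [0,0,0],"yaw": 0},{"delta_pos": [0,0,0],"yaw": 0}]}}

```text
clock: 12.72
tool_pos: [0.4424, -0.0161, 0.017]
eef_rot: [[0.962, 0.273, 0.001], [0.273, -0.962, -0.0], [0.001, 0.0, -1.0]]
wrist_force: [0.5, -0.2, -0.5]
grip_width: 0.0446
gripper_force: 43.0
```

{"name": "apply_moves", "arguments": {"deltas": [{"delta_pos": [-0.0005,-0.001,-0.001],"yaw": 0},{"delta_pos": [0,0,0],"yaw": 0},{"delta_pos": [0,0,0],"yaw": 0}]}}

```text
clock: 12.97
tool_pos: [0.4416, -0.0171, 0.0155]
eef_rot: [[0.962, 0.273, -0.0], [0.273, -0.962, 0.0], [-0.0, -0.0, -1.0]]
wrist_force: [0.0, -0.4, -0.5]
grip_width: 0.0452
gripper_force: 43.0
```

{"name": "apply_moves", "arguments": {"deltas": [{"delta_pos": [0,0,-0.0007],"yaw": 0},{"delta_pos": [0,0,0],"yaw": 0},{"delta_pos": [0,0,0],"yaw": 0}]}}

```text
clock: 13.22
tool_pos: [0.4418, -0.0171, 0.0151]
eef_rot: [[0.962, 0.273, -0.0], [0.273, -0.962, -0.0], [-0.0, 0.0, -1.0]]
wrist_force: [-0.8, -0.5, 2.2]
grip_width: 0.045
gripper_force: 43.1
```

{"name": "apply_moves", "arguments": {"deltas": [{"delta_pos": [0,0,0],"yaw": 0},{"delta_pos": [0,0,0],"yaw": 0},{"delta_pos": [0,0,0],"yaw": 0},{"delta_pos": [0,0,0],"yaw": 0},{"delta_pos": [0,0,0],"yaw": 0},{"delta_pos": [0,0,0.01],"yaw": 0},{"delta_pos": [0,0,0.025],"yaw": 0},{"delta_pos": [0,0,0.035],"yaw": 0},{"delta_pos": [0,-0.015,0.035],"yaw": -1},{"delta_pos": [0,-0.03,0.02],"yaw": -1},{"delta_pos": [0.001,-0.03,0],"yaw": -1},{"delta_pos": [0.001,-0.03,0],"yaw": -1}], "jaw": 100}}

```text
clock: 14.22
tool_pos: [0.4451, -0.1237, 0.1434]
eef_rot: [[0.979, 0.206, 0.006], [0.206, -0.979, -0.003], [0.005, 0.004, -1.0]]
wrist_force: [0.0, -0.4, -0.4]
grip_width: 0.0854
gripper_force: 0.0
```

{"name": "apply_moves", "arguments": {"deltas": [{"delta_pos": [0.001,-0.03,0],"yaw": -1},{"delta_pos": [0.001,-0.03,0],"yaw": -1},{"delta_pos": [0.001,-0.03,0],"yaw": -1},{"delta_pos": [0.001,-0.03,0],"yaw": -1},{"delta_pos": [0.001,-0.03,0],"yaw": -1},{"delta_pos": [0.001,-0.03,0],"yaw": -1},{"delta_pos": [0,-0.02,0],"yaw": -1},{"delta_pos": [0,0,0],"yaw": 0},{"delta_pos": [0,0,0],"yaw": 0}]}}

```text
clock: 14.97
tool_pos: [0.4495, -0.3228, 0.1404]
eef_rot: [[0.997, 0.083, 0.0], [0.083, -0.997, 0.0], [0.0, -0.0, -1.0]]
wrist_force: [-0.2, -0.4, -0.5]
grip_width: 0.0852
gripper_force: 0.0
```

Run:
```python
from h import *
s=st();c=cams.camera("wrist");d=cams.camera("side")
cv2.imwrite("pics/w5.png",cv2.resize(c["color"][110:300,240:400,::-1],None,fx=3.1,fy=3.1,interpolation=cv2.INTER_CUBIC))
print(w2px(c,[.45,-.322,.052]))
```

```text
t14.97 pos [ 0.4495 -0.3228  0.1404] yaw 4.75 w 0.0852 gf 0.0 wf [-0.2 -0.4 -0.5]
[[321.3860041  243.76445189]]
```

View pics/w5.png

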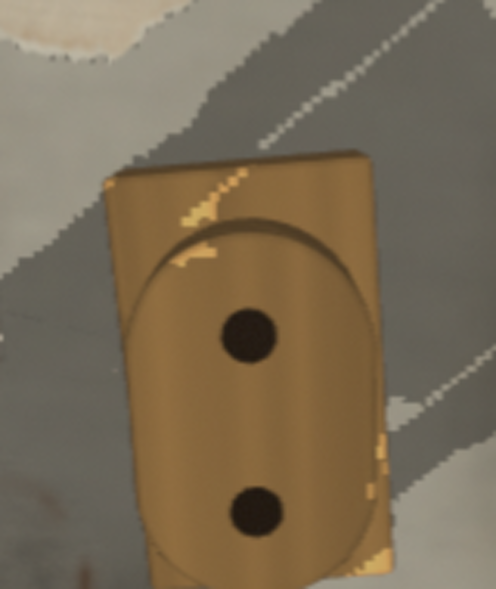

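The crop shows the oval's two holes at (249,336) and (256.5,512). The rect lies underneath with top corners at (106,184), (370,157), (392,575) and about (150,590).

Run:
```python
from h import *
c=cams.camera("wrist")
f=lambda P:(np.array(P,float)+.5)/3.1-.5+np.array([240,110])
w=px2w(c,f([(249,336),(256.5,512)]),.052);d=w[0]-w[1];print("oval",w.mean(0),np.degrees(np.arctan2(d[1],d[0])))
w=px2w(c,f([(106,184),(370,157),(392,575),]),.026);print("rect",w,(w[0]+w[2])/2,np.degrees(np.arctan2(*(w[1]-w[2])[::-1])))
```

```text
oval [ 0.44775228 -0.32037791] 7.151022752766872
rect [[ 0.4940732  -0.28287137]
 [ 0.50516106 -0.34186067]
 [ 0.40349764 -0.35903068]] [ 0.44878542 -0.32095102] 9.58626411780144
```

{"name": "apply_moves", "arguments": {"deltas": [{"delta_pos": [-0.001,0.001,-0.02],"yaw": 2.4},{"delta_pos": [0,0,-0.035],"yaw": 0},{"delta_pos": [0,0,-0.03],"yaw": 0},{"delta_pos": [0,0,-0.018],"yaw": 0},{"delta_pos": [0,0,-0.006],"yaw": 0},{"delta_pos": [0,0,0],"yaw": 0},{"delta_pos": [0,0,0],"yaw": 0},{"delta_pos": [0,0,0],"yaw": 0}]}}

```text
clock: 15.78
tool_pos: [0.4499, -0.3218, 0.0329]
eef_rot: [[0.992, 0.127, 0.002], [0.127, -0.992, -0.003], [0.002, 0.003, -1.0]]
wrist_force: [0.4, 0.7, 0.4]
grip_width: 0.0855
gripper_force: 0.0
```

{"name": "apply_moves", "arguments": {"deltas": [{"delta_pos": [0,0,0],"yaw": 0},{"delta_pos": [0,0,0],"yaw": 0},{"delta_pos": [0,0,0],"yaw": 0},{"delta_pos": [0,0,0],"yaw": 0},{"delta_pos": [0,0,0],"yaw": 0},{"delta_pos": [0,0,0],"yaw": 0},{"delta_pos": [0,0,0],"yaw": 0},{"delta_pos": [0,0,0],"yaw": 0}], "jaw": 0}}

```text
clock: 16.45
tool_pos: [0.4495, -0.3219, 0.0324]
eef_rot: [[0.992, 0.126, 0.001], [0.126, -0.992, -0.001], [0.001, 0.002, -1.0]]
wrist_force: [-1.1, 0.2, 6.1]
grip_width: 0.0535
gripper_force: 44.2
```

{"name": "apply_moves", "arguments": {"deltas": [{"delta_pos": [0,0,0.01],"yaw": 0},{"delta_pos": [0,0,0.025],"yaw": 0},{"delta_pos": [0,0,0.035],"yaw": 0},{"delta_pos": [0,0,0.035],"yaw": 0},{"delta_pos": [0,0.016,0.025],"yaw": 0},{"delta_pos": [0.006,0.03,0],"yaw": -0.4},{"delta_pos": [0.006,0.03,0],"yaw": -0.4},{"delta_pos": [0.007,0.03,0],"yaw": -0.5},{"delta_pos": [0.007,0.025,0],"yaw": -0.5},{"delta_pos": [0,0.015,0],"yaw": 0},{"delta_pos": [0,0,0],"yaw": 0},{"delta_pos": [0,0,0],"yaw": 0}]}}

```text
clock: 17.45
tool_pos: [0.4744, -0.1744, 0.1608]
eef_rot: [[0.995, 0.097, -0.0], [0.097, -0.995, -0.0], [-0.0, 0.0, -1.0]]
wrist_force: [-1.0, -0.3, -0.9]
grip_width: 0.0531
gripper_force: 43.4
```

Run:
```python
from h import *
s=st();c=cams.camera("wrist");cv2.imwrite("pics/w6.png",c["color"][60:420,40:600,::-1])
```

```text
t17.45 pos [ 0.4744 -0.1744  0.1608] yaw 5.54 w 0.0531 gf 43.4 wf [-1.  -0.3 -0.9]
```

View pics/w6.png

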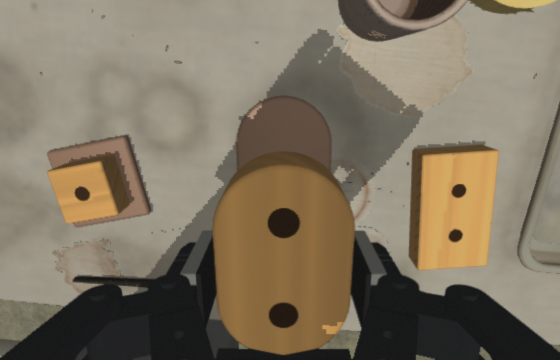

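The crop (offset 40,60) shows the oval held with its holes at (284,223) and (284,315). The square form lies on its slab (hole at 82,193), and the rect's holes are at (459,191) and (456,236).

Run:
```python
from h import *
s=st();c=cams.camera("wrist");o=np.array([40,60])
w=px2w(c,np.array([(284,223),(284,315.)])+o,s["tool_pos"][2]+.0196);d=w[0]-w[1];print("held",w.mean(0),np.degrees(np.arctan2(d[1],d[0])))
print("sq",px2w(c,np.array([(82,193.)])+o,.035))
print("sq top",px2w(c,np.array([(49,171),(106,160),(119,212),(66,223)])*1.+o,.035).round(4).tolist())
w=px2w(c,np.array([(459,191),(456,236.)])+o,.026);d=w[0]-w[1];print("rect",w.mean(0),np.degrees(np.arctan2(d[1],d[0])))
print("ovalslab edges L,R,top",px2w(c,np.array([(237,145),(331,145),(284,96)])+o,.009))
```

```text
t17.50 pos [ 0.4745 -0.1752  0.1609] yaw 5.48 w 0.0531 gf 43.4 wf [ 0.8  0.3 -1.1]
held [ 0.47284417 -0.17620664] 5.552967402464019
sq [[ 0.44072216 -0.01867607]]
sq top [[0.4565, 0.0064], [0.4696, -0.0391], [0.4274, -0.0478], [0.4134, -0.0037]]
rect [ 0.44873684 -0.32409351] 9.938106625047741
ovalslab edges L,R,top [[ 0.48558915 -0.13621977]
 [ 0.4930779  -0.21383604]
 [ 0.52883802 -0.17118783]]
```

{"name": "apply_moves", "arguments": {"deltas": [{"delta_pos": [0.0015,0,-0.03],"yaw": 0},{"delta_pos": [0,0,-0.04],"yaw": 0},{"delta_pos": [0,0,-0.035],"yaw": 0},{"delta_pos": [0,0,-0.02],"yaw": 0},{"delta_pos": [0,0,-0.012],"yaw": 0},{"delta_pos": [0,0,-0.005],"yaw": 0},{"delta_pos": [0,0,0],"yaw": 0},{"delta_pos": [0,0,0],"yaw": 0},{"delta_pos": [0,0,0],"yaw": 0}]}}

```text
clock: 18.3
tool_pos: [0.4777, -0.1762, 0.0208]
eef_rot: [[0.996, 0.094, 0.003], [0.095, -0.996, -0.002], [0.003, 0.002, -1.0]]
wrist_force: [1.1, 0.8, -1.3]
grip_width: 0.0531
gripper_force: 43.3
```

{"name": "apply_moves", "arguments": {"deltas": [{"delta_pos": [0,0,-0.001],"yaw": 0},{"delta_pos": [0,0,-0.001],"yaw": 0},{"delta_pos": [0,0,0],"yaw": 0},{"delta_pos": [0,0,0],"yaw": 0}]}}

```text
clock: 18.63
tool_pos: [0.4764, -0.1751, 0.0173]
eef_rot: [[0.995, 0.095, 0.001], [0.095, -0.995, -0.0], [0.001, 0.0, -1.0]]
wrist_force: [-0.0, 1.1, -1.6]
grip_width: 0.053
gripper_force: 43.3
```

{"name": "apply_moves", "arguments": {"deltas": [{"delta_pos": [0,0,-0.001],"yaw": 0},{"delta_pos": [0,0,-0.0005],"yaw": 0},{"delta_pos": [0,0,0],"yaw": 0},{"delta_pos": [0,0,0],"yaw": 0}]}}

```text
clock: 18.97
tool_pos: [0.4762, -0.1751, 0.0154]
eef_rot: [[0.995, 0.095, -0.0], [0.095, -0.995, 0.0], [-0.0, -0.0, -1.0]]
wrist_force: [0.3, -0.0, -1.7]
grip_width: 0.0528
gripper_force: 43.4
```

{"name": "apply_moves", "arguments": {"deltas": [{"delta_pos": [0,0,-0.0006],"yaw": 0},{"delta_pos": [0,0,0],"yaw": 0},{"delta_pos": [0,0,0],"yaw": 0}]}}

```text
clock: 19.22
tool_pos: [0.4762, -0.1751, 0.0154]
eef_rot: [[0.995, 0.095, -0.001], [0.095, -0.995, 0.0], [-0.0, -0.0, -1.0]]
wrist_force: [-3.0, 1.9, 5.0]
grip_width: 0.0531
gripper_force: 44.1
```

{"name": "apply_moves", "arguments": {"deltas": [{"delta_pos": [0,0,0],"yaw": 0},{"delta_pos": [0,0,0],"yaw": 0},{"delta_pos": [0,0,0],"yaw": 0},{"delta_pos": [0,0,0],"yaw": 0},{"delta_pos": [0,0,0],"yaw": 0},{"delta_pos": [0,0,0.01],"yaw": 0},{"delta_pos": [0,0,0.025],"yaw": 0},{"delta_pos": [0,0,0.035],"yaw": 0},{"delta_pos": [-0.003,-0.018,0.03],"yaw": 0.3},{"delta_pos": [-0.006,-0.03,0],"yaw": 1},{"delta_pos": [-0.006,-0.03,0],"yaw": 1},{"delta_pos": [-0.006,-0.03,0],"yaw": 1}], "jaw": 100}}

```text
clock: 20.22
tool_pos: [0.4556, -0.2845, 0.117]
eef_rot: [[0.988, 0.154, 0.002], [0.154, -0.988, -0.002], [0.002, 0.003, -1.0]]
wrist_force: [0.1, -0.9, -0.7]
grip_width: 0.0856
gripper_force: 0.0
```

{"name": "apply_moves", "arguments": {"deltas": [{"delta_pos": [-0.005,-0.025,0],"yaw": 1},{"delta_pos": [0,-0.014,0],"yaw": 0},{"delta_pos": [0,0,0],"yaw": 0},{"delta_pos": [0,0,0],"yaw": 0},{"delta_pos": [0,0,0],"yaw": 0}]}}

```text
clock: 20.63
tool_pos: [0.4503, -0.321, 0.1147]
eef_rot: [[0.986, 0.169, -0.0], [0.169, -0.986, 0.001], [-0.0, -0.001, -1.0]]
wrist_force: [0.0, -0.5, 0.1]
grip_width: 0.0854
gripper_force: 0.0
```

Run:
```python
from h import *
s=st();c=cams.camera("wrist");cv2.imwrite("pics/w7.png",c["color"][...,::-1])
# dark-hole detection
g=cv2.cvtColor(c["color"],cv2.COLOR_RGB2GRAY)
for p in [(.4405,-.0187,.035),(.4745,-.176,.035),(.449,-.323,.026)]: print(w2px(c,p))
```

```text
t20.63 pos [ 0.4503 -0.321   0.1147] yaw 9.76 w 0.0854 gf 0.0 wf [ 0.  -0.5  0.1]
[[-136.41884967  186.76701352]]
[[ 98.29641776 173.45510111]]
[[325.3180676  246.63588805]]
```

View pics/w7.png

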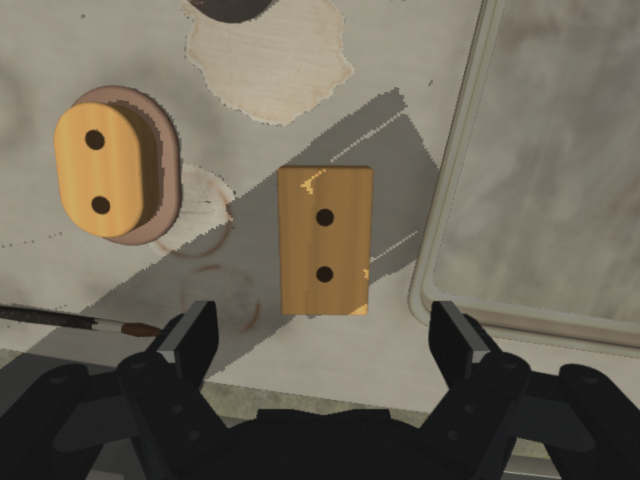

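The oval sits centred on its slab, with its holes' midpoint at (97.5,172.5) against a predicted (98.3,173.5). The rect's holes at (325,217) and (325,274) are straight under the gripper.

{"name": "apply_moves", "arguments": {"deltas": [{"delta_pos": [-0.001,-0.0017,-0.03],"yaw": 0},{"delta_pos": [0,0,-0.035],"yaw": 0},{"delta_pos": [0,0,-0.025],"yaw": 0},{"delta_pos": [0,0,-0.013],"yaw": 0},{"delta_pos": [0,0,-0.004],"yaw": 0},{"delta_pos": [0,0,0],"yaw": 0},{"delta_pos": [0,0,0],"yaw": 0},{"delta_pos": [0,0,0],"yaw": 0}]}}

```text
clock: 21.35
tool_pos: [0.4505, -0.3248, 0.0099]
eef_rot: [[0.986, 0.17, 0.003], [0.17, -0.986, -0.003], [0.002, 0.003, -1.0]]
wrist_force: [0.7, 0.4, 0.0]
grip_width: 0.0852
gripper_force: 0.0
```

{"name": "apply_moves", "arguments": {"deltas": [{"delta_pos": [0,0,0],"yaw": 0},{"delta_pos": [0,0,0],"yaw": 0},{"delta_pos": [0,0,0],"yaw": 0},{"delta_pos": [0,0,0],"yaw": 0},{"delta_pos": [0,0,0],"yaw": 0},{"delta_pos": [0,0,0],"yaw": 0},{"delta_pos": [0,0,0],"yaw": 0},{"delta_pos": [0,0,0],"yaw": 0}], "jaw": 0, "grip_force": 50}}

```text
clock: 22.02
tool_pos: [0.4502, -0.3248, 0.0095]
eef_rot: [[0.986, 0.169, 0.002], [0.169, -0.986, -0.002], [0.002, 0.002, -1.0]]
wrist_force: [-0.1, 0.7, 5.8]
grip_width: 0.0608
gripper_force: 56.1
```

{"name": "apply_moves", "arguments": {"deltas": [{"delta_pos": [0,0,0.01],"yaw": 0},{"delta_pos": [0,0,0.025],"yaw": 0},{"delta_pos": [0,0,0.035],"yaw": 0},{"delta_pos": [0,0,0.035],"yaw": 0},{"delta_pos": [0,0.014,0.035],"yaw": 0},{"delta_pos": [0,0.03,0.02],"yaw": 0},{"delta_pos": [0,0.035,0],"yaw": 0},{"delta_pos": [0,0.035,0],"yaw": 0},{"delta_pos": [0,0.035,0],"yaw": 0},{"delta_pos": [0,0.035,0],"yaw": 0},{"delta_pos": [0,0.035,0],"yaw": 0},{"delta_pos": [0,0.035,0],"yaw": 0}]}}

```text
clock: 23.02
tool_pos: [0.4483, -0.0681, 0.1678]
eef_rot: [[0.986, 0.169, -0.0], [0.169, -0.986, 0.0], [-0.0, -0.0, -1.0]]
wrist_force: [1.5, 0.4, -0.5]
grip_width: 0.0604
gripper_force: 55.4
```

{"name": "apply_moves", "arguments": {"deltas": [{"delta_pos": [0,0.035,0],"yaw": -0.8},{"delta_pos": [0,0.035,0],"yaw": -0.8},{"delta_pos": [0,0.035,0],"yaw": -0.8},{"delta_pos": [-0.003,0.035,0],"yaw": -0.8},{"delta_pos": [-0.003,0.035,0],"yaw": -0.8},{"delta_pos": [-0.004,0.035,0],"yaw": -0.8},{"delta_pos": [-0.004,0.035,0],"yaw": -0.8},{"delta_pos": [-0.004,0.035,0],"yaw": -0.8},{"delta_pos": [-0.004,0.035,0],"yaw": -1},{"delta_pos": [0,0.02,0],"yaw": -0.9},{"delta_pos": [0,0,0],"yaw": 0},{"delta_pos": [0,0,0],"yaw": 0}]}}

```text
clock: 24.02
tool_pos: [0.4265, 0.2657, 0.1676]
eef_rot: [[1.0, 0.028, -0.001], [0.028, -1.0, -0.001], [-0.001, 0.001, -1.0]]
wrist_force: [0.3, -0.2, -2.2]
grip_width: 0.0605
gripper_force: 55.3
```

Run:
```python
from h import *
s=st();c=cams.camera("wrist");cv2.imwrite("pics/w8.png",c["color"][60:420,40:600,::-1])
```

```text
t24.02 pos [0.4265 0.2657 0.1676] yaw 1.60 w 0.0605 gf 55.3 wf [ 0.3 -0.2 -2.2]
```

View pics/w8.png

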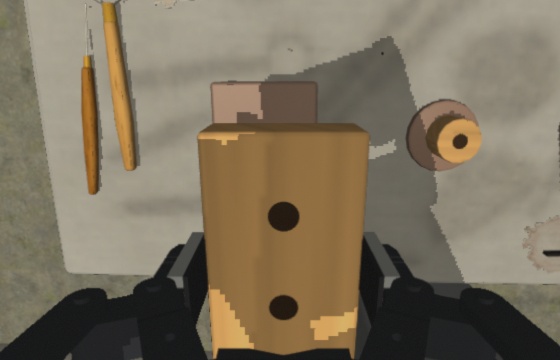

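The crop (offset 40,60) shows the rect held with its holes at (284,216) and (284,307). The slab's far edge runs from (211,83) to (317,82), and the round form on its slab has its hole at (460,142).

Run:
```python
from h import *
s=st();c=cams.camera("wrist");o=np.array([40,60])
w=px2w(c,np.array([(284,216),(284,307.)])+o,s["tool_pos"][2]+.0165);d=w[0]-w[1];print("held",w.mean(0),np.degrees(np.arctan2(d[1],d[0])))
w=px2w(c,np.array([(211,83),(317,82.),(211.5,122),(317,122)])+o,.009);d=w[0]-w[1];print(w,np.degrees(np.arctan2(d[1],d[0]))-90,w[:2].mean(0)-[.065,.065*np.tan(np.radians(1.7))])
print("round",px2w(c,np.array([(460,142.)])+o,.035))
```

```text
t24.07 pos [0.4267 0.2649 0.1676] yaw 1.51 w 0.0604 gf 55.3 wf [-0.8 -0.2 -1.8]
held [0.42650866 0.26405771] 1.5874163611195125
[[0.48950609 0.32445913]
 [0.49253247 0.23867797]
 [0.45798135 0.32489814]
 [0.46030321 0.23698721]] 2.0205658570318548 [0.42601928 0.27963939]
round [[0.45135972 0.12723682]]
```

{"name": "apply_moves", "arguments": {"deltas": [{"delta_pos": [0.001,0.015,-0.02],"yaw": 0.3},{"delta_pos": [0,0,-0.04],"yaw": 0},{"delta_pos": [0,0,-0.04],"yaw": 0},{"delta_pos": [0,0,-0.025],"yaw": 0},{"delta_pos": [0,0,-0.014],"yaw": 0},{"delta_pos": [0,0,-0.006],"yaw": 0},{"delta_pos": [0,0,0],"yaw": 0},{"delta_pos": [0,0,0],"yaw": 0},{"delta_pos": [0,0,0],"yaw": 0}]}}

```text
clock: 24.87
tool_pos: [0.4298, 0.2803, 0.0246]
eef_rot: [[1.0, 0.03, 0.003], [0.03, -1.0, 0.001], [0.003, -0.001, -1.0]]
wrist_force: [0.9, -0.3, -1.3]
grip_width: 0.0605
gripper_force: 55.3
```

{"name": "apply_moves", "arguments": {"deltas": [{"delta_pos": [0,0,-0.001],"yaw": 0},{"delta_pos": [0,0,-0.001],"yaw": 0},{"delta_pos": [0,0,0],"yaw": 0},{"delta_pos": [0,0,0],"yaw": 0}]}}

```text
clock: 25.2
tool_pos: [0.4284, 0.2804, 0.0213]
eef_rot: [[1.0, 0.03, 0.001], [0.03, -1.0, 0.0], [0.001, -0.0, -1.0]]
wrist_force: [-0.4, 0.5, -0.6]
grip_width: 0.0607
gripper_force: 55.3
```

{"name": "apply_moves", "arguments": {"deltas": [{"delta_pos": [0,0,-0.001],"yaw": 0},{"delta_pos": [0,0,-0.001],"yaw": 0},{"delta_pos": [0,0,0],"yaw": 0},{"delta_pos": [0,0,0],"yaw": 0}]}}

```text
clock: 25.53
tool_pos: [0.4281, 0.2802, 0.0187]
eef_rot: [[1.0, 0.03, -0.0], [0.03, -1.0, -0.0], [-0.0, 0.0, -1.0]]
wrist_force: [0.0, 0.6, -0.6]
grip_width: 0.0608
gripper_force: 55.4
```

{"name": "apply_moves", "arguments": {"deltas": [{"delta_pos": [0,0,-0.0006],"yaw": 0},{"delta_pos": [0,0,0],"yaw": 0},{"delta_pos": [0,0,0],"yaw": 0}]}}

```text
clock: 25.78
tool_pos: [0.4282, 0.2802, 0.0186]
eef_rot: [[1.0, 0.03, -0.0], [0.03, -1.0, -0.0], [-0.0, 0.0, -1.0]]
wrist_force: [-2.2, -0.6, 3.3]
grip_width: 0.0604
gripper_force: 55.8
```

Contact. I'll release, lift clear and take a final look.

{"name": "apply_moves", "arguments": {"deltas": [{"delta_pos": [0,0,0],"yaw": 0},{"delta_pos": [0,0,0],"yaw": 0},{"delta_pos": [0,0,0],"yaw": 0},{"delta_pos": [0,0,0],"yaw": 0},{"delta_pos": [0,0,0],"yaw": 0},{"delta_pos": [0,0,0.01],"yaw": 0},{"delta_pos": [0,0,0.025],"yaw": 0},{"delta_pos": [0,0,0.035],"yaw": 0},{"delta_pos": [0,0,0.035],"yaw": 0},{"delta_pos": [0,0,0.03],"yaw": 0},{"delta_pos": [0,0,0],"yaw": 0},{"delta_pos": [0,0,0],"yaw": 0}], "jaw": 100}}

```text
clock: 26.78
tool_pos: [0.4298, 0.2809, 0.1566]
eef_rot: [[1.0, 0.03, 0.006], [0.03, -1.0, 0.002], [0.006, -0.002, -1.0]]
wrist_force: [-0.9, -0.2, 0.1]
grip_width: 0.0853
gripper_force: 0.0
```

Run:
```python
from h import *
s=st();c=cams.camera("wrist")
a=c["color"][60:340,100:500,::-1].copy()
d=cams.camera("scene")["color"][180:420,200:460,::-1]
o=np.zeros((600,700,3),np.uint8);o[:280,:400]=a;o[285:585,:325]=cv2.resize(d,(325,300));cv2.imwrite("pics/w9.png",o)
```

```text
t26.78 pos [0.4298 0.2809 0.1566] yaw 1.74 w 0.0853 gf 0.0 wf [-0.9 -0.2  0.1]
```

View pics/w9.png

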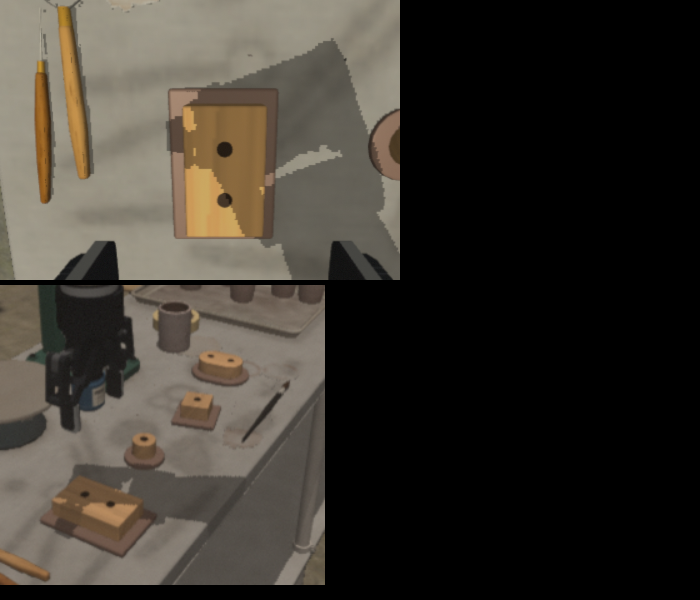

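The wrist crop (offset 100,60) shows the rect's holes at (225,149) and (225,200). Its slab's corners are at (169,89), (278,89), (272,237) and (175,238). In the scene view all four forms sit on their slabs, with the jar and tumbler standing.

Run:
```python
from h import *
c=cams.camera("wrist");o=np.array([100,60.])
w=px2w(c,np.array([(225,149),(225,200)])+o,.035);d=w[0]-w[1];print(w.mean(0),np.degrees(np.arctan2(d[1],d[0])))
w=px2w(c,np.array([(169,89),(278,89),(272,237),(175,238)])+o,.009);print(w.round(4).tolist(),w.mean(0))
```

```text
[0.42602859 0.27796411] 1.8627576926554876
[[0.4865, 0.3231], [0.4891, 0.2389], [0.3641, 0.2349], [0.3605, 0.3193]] [0.42502594 0.27904143]
```

All four forms are within about 2 mm of their slab centres, so I'll hand the job in.

```bash
python3 -c "
from cell import bot
print(bot.job_done())"
```

```text
the job is handed in; nothing more can be done
None
```

I handed the job in after about 27 s of robot time: all four forms are released flat on their own slabs, each within about 2 mm of centre and squared up by my camera measurements, with the jar and tumbler left standing; no verdict came back.

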